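Open the label printer for a roll change

TASK

The label printer has run out of labels: open it up so that a new roll can be dropped in. With the fingertips, press the green release tab on its front until the cover springs up, push the cover gently all the way back until it rests fully open, then push the green sliding roll guide outward to the end of its track. This is all pressing and pushing: do not pinch the cover or the guide, and do not pick up or shift the fresh label roll, the pouch or the marker.

Things in the scene. Friction and masses are not known exactly. Their poses are not given: they have to be found in the camera images.
- printer: Label printer, fixed to the table: charcoal base 183 (x) x 180 (y) x 78 mm high, light grey domed cover with a smoked window (113 mm high when shut). Origin: centre of its underside; x points from its front (towards the robot, with the green tab in the middle) to its rear (with the cover's hinge), y to its left, z up.
- release_tab (a joint): Rocking release tab, rad: 0 at rest, 0.30 pressed to its stop. The latch lets go at about 0.17, when the middle of the pad is about 8 mm down (about 3 N; 5 N and 13 mm at the stop). It springs back when let go.
- tab_pad (a point): Middle of the top face of the green pad of the release tab, 38 (x) x 46 mm (y), 75 mm above the table at rest, to be pressed straight down. The front edge of the closed cover is 29 mm behind it.
- cover (a joint): Cover hinge, rad: 0 latched shut. Once unlatched, its spring lifts it in about a second to 0.70, where it rests. From there it takes a push of 1 to 2 N at the edge; let go before about 1.35 it falls back to 0.70, beyond about 1.45 it falls softly back on its own to its stop at 1.75: fully open, leaning backwards.
- cover_edge (a point): Middle of the cover's lower front edge, 174 mm wide along the printer's y. It moves on a circle of 178 mm about cover_hinge, up and to the rear (80 mm above the table shut, 195 at 0.70 rad, 260 upright). A finger in front of it, tip a little below it, pushes the cover by following the circle; best beside the middle, where a grey catch, 16 mm wide, hangs 32 mm down, pointing forward once it is up.
- cover_hinge (a point): Middle of the cover's hinge axis (along the printer's y), 82 mm above the table, 86 mm behind the printer's origin.
- fixed_guide (a point): In the well under the cover: top middle of the inner face (it looks to the printer's -y) of the fixed grey roll guide, 90 mm above the table. The well spans x -60 to +80, y -82 to +82 mm from the printer's origin, floor 23 mm and rim 78 mm above the table; a rubber roller lies across its front (x -58 to -42 mm, top at 70 mm).
- roll_guide (a joint): Sliding roll guide, m: starts between 0.006 and 0.024; 0.072 is its outer stop, the end of its track, towards the printer's right (its -y). It slides with 1.5 N of friction and stays where it is left.
- guide_face (a point): Green sliding roll guide: upright plate 5 mm thick, x -35 to +42 mm from this point, top 90 mm above the table, covered until the cover is open. The point lies on its inner face, which looks to the fixed guide (+y), 78 mm above the table. Pushed on this face it slides along the printer's -y. Gap to the fixed guide at the start 51 to 69 mm; a 4 mm boss on each face ends 55 mm above the table.
- label_roll_mid (a point): Centre of the fresh roll of labels, 80 mm across, 40 mm high, loose on the table to the left of the printer.
- pouch_0_mid (a point): Centre of a sealed pouch, 120 x 170 x 31 mm, loose on the table to the right of the printer.
- marker_1_mid (a point): Centre of a red marker, 136 mm long, 18 mm thick, loose on the table in front and to the left of the printer.

How it is judged (in metres and radians):
On the way, in this order (a step that is already met when the one before it is completed fails the run):
1. the release tab is pressed down (value of joint release_tab above 0.1 rad), for 0.04 s.
2. the cover has sprung up by itself (value of joint cover between 0.45 and 0.9 rad), for 0.1 s.
3. the cover is pushed back, fully open (value of joint cover above 1.65 rad), for 0.2 s.
4. the roll guide is pushed out to the end of its track (value of joint roll_guide above 0.066 m and value of joint cover above 1.65 rad), for 0.2 s.
At the end, for the whole second after the job is handed in: The cover rests fully open (past 1.65 of 1.75 rad), the sliding roll guide is within 6 mm of the end of its track, the release tab has sprung back, and the label roll, pouch and marker are within 15 mm of where they lay (all of step 4 and value of joint release_tab below 0.05 rad and distance of each of label_roll_mid, pouch_0_mid, marker_1_mid from where it was at the start of the episode below 0.015 m); the robot touches nothing.
It fails at once if the fresh label roll, the pouch or the marker is shifted or lifted (distance of any of label_roll_mid, pouch_0_mid, marker_1_mid from where it was at the start of the episode above 0.015 m).
It fails at once if the roll guide is pinched between the fingers instead of pushed (y of the grasp point in the frame of guide_face between -0.007 and 0.002 m and x of the grasp point in the frame of guide_face between -0.04 and 0.047 m and z of the grasp point in the frame of guide_face between -0.06 and 0.014 m).
It fails at once if the cover's front wall is pinched between the fingers instead of pushed (x of the grasp point in the frame of cover_edge between -0.002 and 0.005 m and y of the grasp point in the frame of cover_edge between -0.09 and 0.09 m and z of the grasp point in the frame of cover_edge between -0.002 and 0.03 m).
It fails at once if the printer is forced (over 40 N) (contact force between any of the arm, the fingers and printer above 40 N).
It also fails if it takes over 51 s, if anything falls off the work surface, if the arm or the gripper's body presses on something with over 40 N, if the wrist force passes 120 N, or if a joint passes its speed limit or range.

ROBOT

A 6-joint arm with a two-finger parallel gripper is mounted at the origin on a cart in front of the work surface, level with it; the furniture and walls round the work are solid. World frame = base frame: x ahead of the robot, y to its left, z up, the work surface at z = 0. Lengths are in mm, angles in rad, forces in N, time in s.
With the tool pointing down it reaches from about 300 to 775 mm from the base axis. Payload 14.6 kg.
Tool frame: the origin (TCP) lies at the very end of the fingers, on their centre line; the grasp point (between the pads) lies 19 mm behind it; z points along the fingers, y is the line along which they close (so a half turn about z gives the same grasp; the last joint's range is limited). The gripper opens to 94 mm and grips with 3 to 60 N. Pads are 16 mm wide; open, the fingers measure 119 mm over their backs; the gripper's body (75 mm by 177 mm) begins 78 mm behind the grasp point.
Start: joints at [1.281, 0.3, 1.521, -0, 1.321, -0.067], TCP at [121.527, 536.396, 176.046] pointing down, gripper open.
Joint ranges: [-3.03, 3.03], [-0.79, 2.21], [0.23, 2.52], [-1.04, 4.18], [0, 3.07], [-2.55, 2.55]. Speed limits (rad/s): [2.22, 2.22, 2.57, 3.14, 3.14, 3.14].

INTERFACE

Orientations are given as [roll, pitch, yaw] about the fixed x, y, z axes, in that order (R = Rz(yaw) Ry(pitch) Rx(roll)).
In Python, from cell import manip gives the robot as it stands. The module is installed in compiled form; this text tells all that it offers.
- The arm moves only by the shell command python3 -m inch 'ROWS' [FORCE]. ROWS is JSON, a list of rows, each an object of numbers: "gripper": the opening, from 0 (shut) to 1 (fully open); "dx", "dy", "dz": the shift along the world's x, y, z in m; "wx", "wy", "wz": the turn, a rotation vector about the world's x, y, z in degrees. A call has exactly 5 rows; each row is the pose to reach, as a shift and turn from the pose commanded when the call began; what a row does not reach only later rows make up. A row lasts 1/12 s, in which the tool goes at most 41.7 mm and 7.16 degrees, less where a joint would pass 70% of its speed; a pose out of reach is approached as far as the arm can. A call with a gripper value outside its range is refused whole. The fingers move at their own pace and stop on an object; FORCE is the grip in N (left out, the last holds). Time passes only in rows, so rows that repeat a pose let the fingers close, or fill a call up. It gives the time, the measured TCP pose, the force, the opening and the grip force at its end, in the units of the state.
- manip.read_state(): the state, without advancing time (a new reading comes with each control period).
- manip.camera(name): name is "side" or "top"; returns the picture (384x512x3 uint8, blue, green, red); there is no depth.
- manip.camera_info(name): a dict with "camera_matrix" (3x3 intrinsics, pixels), "R" (3x3) and "t" (3): a world point X has camera coordinates R X + t. Camera axes: x right, y down, z forward; pixel columns grow to the right and rows downward; lengths in mm; the calibration is good to about 2 mm. A picture is of the moment at which its call begins. camera_info takes no time and is no camera call.
- manip.sign_off(): hands the job in; it is judged then, once.
The state is a dict: "clock": time; "joints": joint angles; "qd": joint speeds; "effort": joint torques, N m; "eef_pos": TCP position; "eef_rot": TCP orientation; "wrist_force": force on the tool from outside, world axes, zero at the start; "moment": the same for the moment, N m; "finger_gap": finger opening in mm; "finger_force": force on a finger pad.
Only numpy, scipy, OpenCV 4.12 (cv2) and the standard library are available. Lean on these libraries where they do the work, as an engineer would, in place of code of your own. Each camera call takes 0.05 s, during which the arm holds its last target. There are 200 camera calls.

## Working session

There is one attempt and no reset: what is moved stays moved. The work goes in short steps, Python scripts to look and compute and a shell command to move; the robot and the scene stay as the last step left them, time stands still between calls to the robot, and variables do not carry over. Pictures are saved under pics/ and viewed, at most 10 in all, crops included, and the job is handed in when it is done.

```bash
mkdir -p pics; python3 - <<'E'
from cell import manip
import cv2
for n in("side","top"):
    cv2.imwrite(f"pics/{n}0.png",cv2.resize(manip.camera(n),None,fx=1.5,fy=1.5,interpolation=cv2.INTER_CUBIC))
    i=manip.camera_info(n);print(n,i)
s=manip.read_state();print(s["clock"],s["eef_pos"],s["eef_rot"],s["finger_gap"])
E
```

```text
side {'camera_matrix': array([[383.01403982,   0.        , 262.99470669],
       [  0.        , 383.01403982, 191.83761465],
       [  0.        ,   0.        ,   1.        ]]), 'R': array([[-9.03076175e-01, -4.29479637e-01,  8.14627320e-04],
       [-2.01954857e-01,  4.22979358e-01, -8.83347439e-01],
       [ 3.79035167e-01, -7.97894544e-01, -4.68718079e-01]]), 't': array([536.61568115, 161.41289223, 798.59181084])}
top {'camera_matrix': array([[449.21402948,   0.        , 261.42991367],
       [  0.        , 449.21402948, 198.18297565],
       [  0.        ,   0.        ,   1.        ]]), 'R': array([[-0.01524243, -0.99955024,  0.02582605],
       [-0.98609454,  0.01075239, -0.16583709],
       [ 0.16548481, -0.02799469, -0.98581493]]), 't': array([  58.11765019,  555.68885913, 1041.55933382])}
0.1 [121.46920319 536.15566766 175.54052187] [-3.14055799e+00 -7.08470438e-05  2.91876463e+00] 93.95741563576566
```

View pics/side0.png

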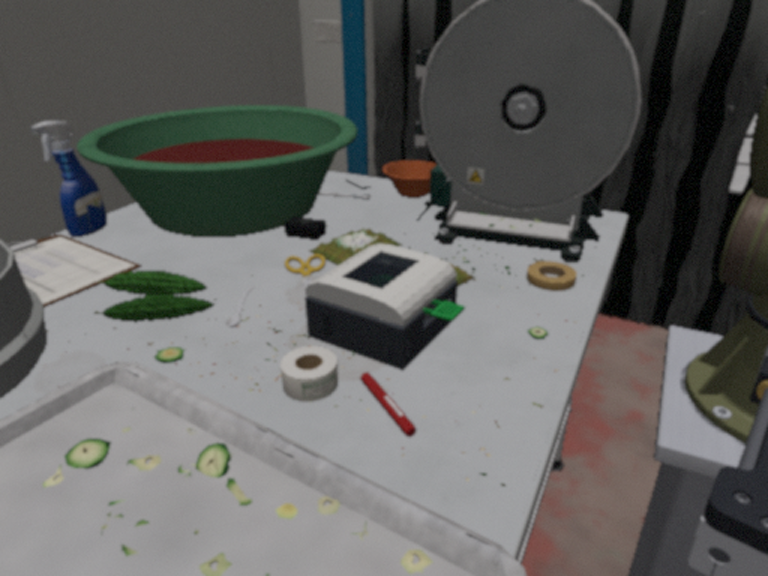

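View pics/top0.png

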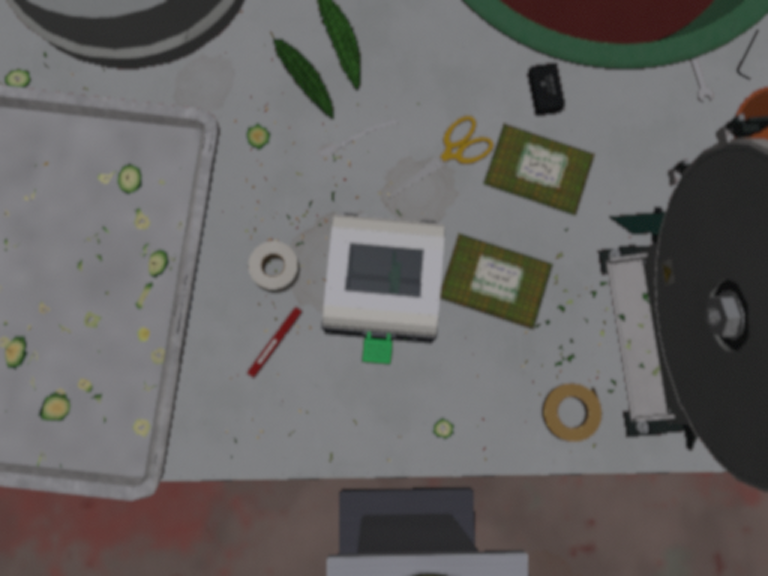

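The side view shows the printer with its green tab at about (442,309). In the top view the tab is at (377,349), the cover spans (325–442, 215–338), the roll is at (273,265), the marker at (275,342) and the near pouch at (497,281). I'll enlarge the printer.

```bash
cat > h.py <<'E'
from cell import manip
import cv2,numpy as np
def ray(n,uv,z):
    i=manip.camera_info(n);K,R,t=i["camera_matrix"],i["R"],i["t"]
    d=R.T@np.linalg.inv(K)@[uv[0],uv[1],1];c=-R.T@t
    return c+d*(z-c[2])/d[2]
def proj(n,X):
    i=manip.camera_info(n);p=i["camera_matrix"]@(i["R"]@np.array(X,float)+i["t"]);return p[:2]/p[2]
def crop(n,x0,y0,x1,y1,f,out):
    cv2.imwrite(out,cv2.resize(manip.camera(n)[y0:y1,x0:x1],None,fx=f,fy=f,interpolation=cv2.INTER_CUBIC))
E
python3 - <<'E'
from h import *
a=cv2.resize(manip.camera("top")[135:255,200:310],None,fx=5,fy=5,interpolation=cv2.INTER_CUBIC)
cv2.imwrite("pics/c1.png",a)
for uv in [(363,338),(392,338),(363,362),(391,364)]: print(ray("top",np.array(uv)/1.5,75))
E
```

```text
[487.89092335  97.88838779  75.        ]
[487.32856885  52.87537216  75.        ]
[450.72624091  98.18862429  75.        ]
[447.06637158  55.03212379  75.        ]
```

View pics/c1.png

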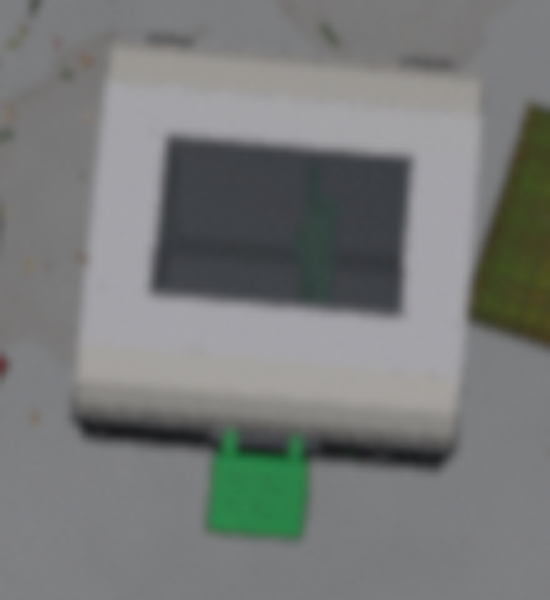

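Crop: the pad corners are (215,453), (308,458), (301,539) and (207,531). The cover's front lower corners are about (75,420) and (453,452), and its rear corners about (113,45) and (480,78). The green guide shows through the window at x≈318.

```bash
python3 - <<'E'
from h import *
f=lambda u,v,z:ray("top",(u/5+199.6,v/5+134.6),z)
P=[f(*p,75) for p in[(215,453),(308,458),(301,539),(207,531)]]
pad=np.mean(P,0);print("pad",pad,"size",[np.linalg.norm(P[i]-P[i-1]) for i in range(4)])
ya=P[0]-P[1]+P[3]-P[2]; print("yaw pad",np.arctan2(-ya[0],ya[1]))
a,b=f(75,418,80),f(453,450,80);d=a-b;print(a,b,np.linalg.norm(d),"yaw cov",np.arctan2(-d[0],d[1]),(a+b)/2)
a,b=f(167,137,110),f(412,157,110);d=a-b;print("yaw win",np.arctan2(-d[0],d[1]))
print("roll",ray("top",(273/1.5,265/1.5),40),"marker ends",ray("top",(300/1.5,310/1.5),9),ray("top",(250/1.5,375/1.5),9))
for p in[(457,237),(552,262),(533,326),(442,297)]:print("pouch",ray("top",(p[0]/1.5,p[1]/1.5),20))
for yaw in(-.07,-.085,-.1):
  R=np.array([[np.cos(yaw),-np.sin(yaw)],[np.sin(yaw),np.cos(yaw)]])
  o=pad[:2]+R@[121,0];print(yaw,o,"side proj of pad",proj("side",pad)*1.5)
E
```

```text
pad [468.29731896  76.8070449   75.        ] size [np.float64(36.4165110499365), np.float64(43.369141995378826), np.float64(37.78965469089519), np.float64(43.67115323708137)]
yaw pad -0.0823497753536327
[504.75480246 161.15947679  80.        ] [487.66905269 -14.1058596   80.        ] 176.0961696999564 yaw cov -0.09717798619306796 [496.21192758  73.52680859  80.        ]
yaw win -0.09253659361607375
roll [612.72673605 243.83870134  40.        ] marker ends [542.83409559 202.89454079   9.        ] [436.77173872 283.24369987   9.        ]
pouch [662.29161192 -60.55222233  20.        ]
pouch [ 617.77387796 -219.00718984   20.        ]
pouch [ 510.13629292 -181.5380449    20.        ]
pouch [560.26832235 -32.45223632  20.        ]
-0.07 [589.00098999  68.34396037] side proj of pad [447.25217678 309.35820194]
-0.085 [588.86046958  66.53442528] side proj of pad [447.25217678 309.35820194]
-0.1 [588.69282296  64.72720148] side proj of pad [447.25217678 309.35820194]
```

```bash
python3 -m inch '[{"gripper":0,"dx":0.0228,"dy":-0.0306,"wz":1.5},{"gripper":0,"dx":0.0456,"dy":-0.0612,"wz":3},{"gripper":0,"dx":0.0684,"dy":-0.0918,"wz":4.5},{"gripper":0,"dx":0.0912,"dy":-0.1224,"wz":6},{"gripper":0,"dx":0.114,"dy":-0.153,"wz":7.4}]'
python3 -m inch '[{"gripper":0,"dx":0.0228,"dy":-0.0306},{"gripper":0,"dx":0.0456,"dy":-0.0612},{"gripper":0,"dx":0.0684,"dy":-0.0918},{"gripper":0,"dx":0.0912,"dy":-0.1224},{"gripper":0,"dx":0.114,"dy":-0.153}]'
python3 -m inch '[{"gripper":0,"dx":0.0228,"dy":-0.0306},{"gripper":0,"dx":0.0456,"dy":-0.0612},{"gripper":0,"dx":0.0684,"dy":-0.0918},{"gripper":0,"dx":0.0912,"dy":-0.1224},{"gripper":0,"dx":0.114,"dy":-0.153}]'
python3 -m inch '[{"gripper":0},{"gripper":0},{"gripper":0},{"gripper":0},{"gripper":0}]'
```

```text
validation failed for argument at $[0]...
validation failed for argument at $[0]...
validation failed for argument at $[0]...
validation failed for argument at $[0]...
```

```bash
python3 -m inch '[{"gripper":0,"dx":0.0228,"dy":-0.0306,"dz":0,"wx":0,"wy":0,"wz":1.5},{"gripper":0,"dx":0.0456,"dy":-0.0612,"dz":0,"wx":0,"wy":0,"wz":3},{"gripper":0,"dx":0.0684,"dy":-0.0918,"dz":0,"wx":0,"wy":0,"wz":4.5},{"gripper":0,"dx":0.0912,"dy":-0.1224,"dz":0,"wx":0,"wy":0,"wz":6},{"gripper":0,"dx":0.114,"dy":-0.153,"dz":0,"wx":0,"wy":0,"wz":7.4}]'
```

```text
clock: 0.57
eef_pos: [236.0, 381.7, 175.9]
eef_rot: [-3.141, -0.0, 3.05]
wrist_force: [0.2, 1.2, -0.0]
finger_gap: 64.0
finger_force: 0.0
```

```bash
python3 -m inch '[{"gripper":0,"dx":0.0228,"dy":-0.0306,"dz":0,"wx":0,"wy":0,"wz":0},{"gripper":0,"dx":0.0456,"dy":-0.0612,"dz":0,"wx":0,"wy":0,"wz":0},{"gripper":0,"dx":0.0684,"dy":-0.0918,"dz":0,"wx":0,"wy":0,"wz":0},{"gripper":0,"dx":0.0912,"dy":-0.1224,"dz":0,"wx":0,"wy":0,"wz":0},{"gripper":0,"dx":0.114,"dy":-0.153,"dz":0,"wx":0,"wy":0,"wz":0}]'
python3 -m inch '[{"gripper":0,"dx":0.0228,"dy":-0.0306,"dz":0,"wx":0,"wy":0,"wz":0},{"gripper":0,"dx":0.0456,"dy":-0.0612,"dz":0,"wx":0,"wy":0,"wz":0},{"gripper":0,"dx":0.0684,"dy":-0.0918,"dz":0,"wx":0,"wy":0,"wz":0},{"gripper":0,"dx":0.0912,"dy":-0.1224,"dz":0,"wx":0,"wy":0,"wz":0},{"gripper":0,"dx":0.114,"dy":-0.153,"dz":0,"wx":0,"wy":0,"wz":0}]'
python3 -m inch '[{"gripper":0,"dx":0,"dy":0,"dz":-0.02,"wx":0,"wy":0,"wz":0},{"gripper":0,"dx":0,"dy":0,"dz":-0.04,"wx":0,"wy":0,"wz":0},{"gripper":0,"dx":0,"dy":0,"dz":-0.06,"wx":0,"wy":0,"wz":0},{"gripper":0,"dx":0,"dy":0,"dz":-0.075,"wx":0,"wy":0,"wz":0},{"gripper":0,"dx":0,"dy":0,"dz":-0.085,"wx":0,"wy":0,"wz":0}]'
python3 - <<'E'
from h import *
crop("side",180,140,340,260,5,"pics/c2.png")
E
```

```text
clock: 0.98
eef_pos: [350.2, 228.7, 176.1]
eef_rot: [3.141, 0.0, 3.048]
wrist_force: [0.3, -0.6, -0.1]
finger_gap: 30.9
finger_force: 0.0
clock: 1.4
eef_pos: [464.2, 75.5, 176.0]
eef_rot: [3.142, -0.0, 3.048]
wrist_force: [1.3, 0.2, -0.1]
finger_gap: 0.8
finger_force: 0.0
clock: 1.82
eef_pos: [462.8, 77.2, 89.4]
eef_rot: [-3.141, -0.002, 3.048]
wrist_force: [0.0, -0.2, 0.1]
finger_gap: 0.4
finger_force: 0.0
```

View pics/c2.png

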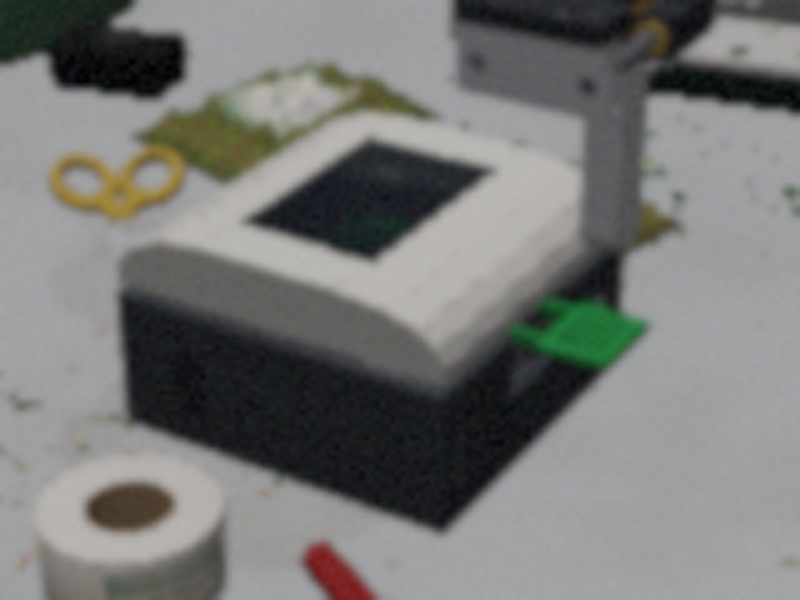

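```bash
python3 - <<'E'
from h import *
s=manip.read_state();print(s["clock"],s["eef_pos"],s["finger_gap"])
f=lambda n,X,o:(proj(n,X)-o)*5
e=s["eef_pos"]
for dz in(0,19,97):print(dz,f("side",e+[0,0,dz],[180,140]))
for z in (75,90,110,130):
  for y in (77,50,20):print(z,y,f("side",[463,y,z],[180,140]))
crop("top",200,135,310,255,5,"pics/c3.png")
for dz in(0,97):print(dz,f("top",e+[0,0,dz],[200,135]))
E
```

```text
1.8667 [462.31260703  77.23010619  88.30897748] 0.790596481148008
0 [604.13679071 309.12231701]
19 [606.12571179 272.34672903]
97 [614.74054255 113.05661435]
75 77 [601.53350533 333.88433328]
75 50 [621.76401711 307.76732683]
75 20 [643.13473138 280.17835187]
90 77 [603.06724328 305.33639403]
90 50 [623.42016968 279.70300544]
90 20 [644.91164431 252.63567815]
110 77 [605.15118749 266.54729539]
110 50 [625.66941615 241.58841582]
110 20 [647.32373457 215.24756864]
130 77 [607.28100543 226.90433478]
130 50 [627.96695368 202.65551054]
130 20 [649.78623046 177.07815717]
0 [255.09625206 503.64014983]
97 [255.79184337 484.15961341]
```

View pics/c3.png

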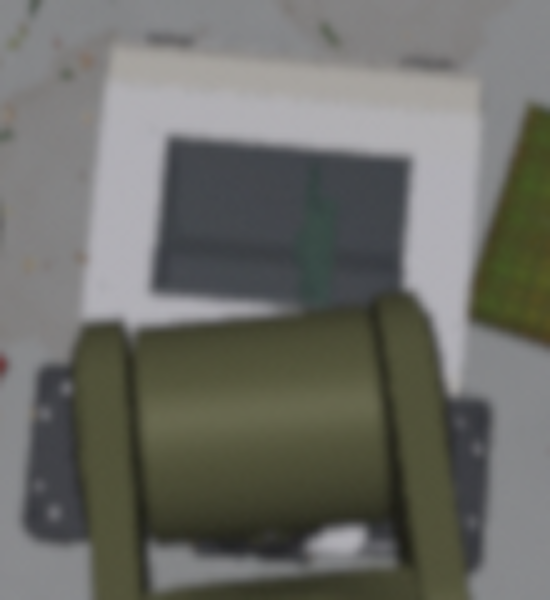

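The top view shows the gripper body centred at crop x≈257, as expected. In the side view the grey finger ends at (610,245) and a dark tip continues to about (612,305), which matches the calculated TCP. I'll press in stages and watch the force.

```bash
python3 -m inch '[{"gripper":0,"dx":0,"dy":0,"dz":-0.005,"wx":0,"wy":0,"wz":0},{"gripper":0,"dx":0,"dy":0,"dz":-0.01,"wx":0,"wy":0,"wz":0},{"gripper":0,"dx":0,"dy":0,"dz":-0.014,"wx":0,"wy":0,"wz":0},{"gripper":0,"dx":0,"dy":0,"dz":-0.018,"wx":0,"wy":0,"wz":0},{"gripper":0,"dx":0,"dy":0,"dz":-0.02,"wx":0,"wy":0,"wz":0}]'
```

```text
clock: 2.33
eef_pos: [463.5, 77.4, 70.7]
eef_rot: [-3.142, -0.0, 3.048]
wrist_force: [0.1, 0.2, 0.4]
finger_gap: 0.4
finger_force: 0.0
```

```bash
python3 -m inch '[{"gripper":0,"dx":0,"dy":0,"dz":-0.003,"wx":0,"wy":0,"wz":0},{"gripper":0,"dx":0,"dy":0,"dz":-0.006,"wx":0,"wy":0,"wz":0},{"gripper":0,"dx":0,"dy":0,"dz":-0.008,"wx":0,"wy":0,"wz":0},{"gripper":0,"dx":0,"dy":0,"dz":-0.009,"wx":0,"wy":0,"wz":0},{"gripper":0,"dx":0,"dy":0,"dz":-0.009,"wx":0,"wy":0,"wz":0}]'
```

```text
clock: 2.75
eef_pos: [463.4, 77.4, 61.8]
eef_rot: [-3.142, -0.0, 3.048]
wrist_force: [-0.2, -0.1, 0.6]
finger_gap: 0.6
finger_force: 0.0
```

```bash
python3 - <<'E'
from h import *
s=manip.read_state();print(s["wrist_force"],s["moment"],s["eef_pos"])
crop("side",180,110,340,230,5,"pics/c4.png")
E
```

```text
[-0.2209531  -0.08648182  0.58433392] [-0.04762487  0.01128142  0.02410329] [463.4399427   77.37589531  61.84963396]
```

View pics/c4.png

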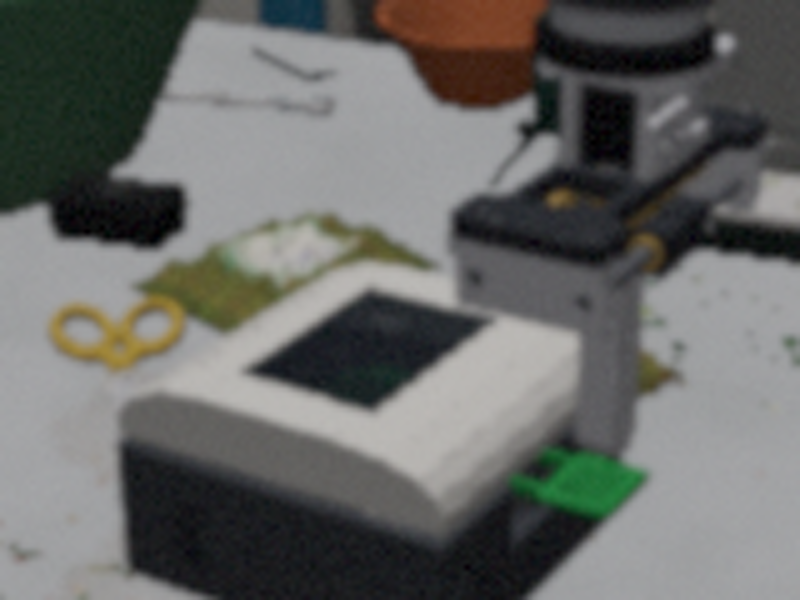

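The pad has not moved and the force is about 0. The finger seems to end at crop (610,452), higher than the reported TCP would put it. I'll compare the gripper outline with projections for both explanations.

```bash
python3 - <<'E'
from h import *
im=cv2.resize(manip.camera("side")[110:230,240:340],None,fx=5,fy=5,interpolation=cv2.INTER_CUBIC)
im=np.clip(im.astype(float)*1.3,0,255).astype('uint8')
yaw=-.093;c=np.array([463.4,77.4,61.8]);X=np.array([np.cos(yaw),np.sin(yaw),0]);Y=np.array([-np.sin(yaw),np.cos(yaw),0])
outs=[]
for off in([0,0,0],[0,0,31],[0,-36,0]):
  a=im.copy()
  def poly(p,col):cv2.polylines(a,[((np.array([proj("side",q) for q in p])-[240,110])*5).astype(int)],True,col,1)
  o=c+off
  for z in(0,97):
    hx,hy=(8,12.5) if z==0 else (37.5,88.5)
    poly([o+sx*hx*X+sy*hy*Y+[0,0,z] for sx,sy in((1,1),(1,-1),(-1,-1),(-1,1))],(0,0,255) if z==0 else (255,255,0))
  outs.append(a[:, :])
cv2.imwrite("pics/c5.png",cv2.resize(np.hstack(outs),(800,320*5//6*1)))
cv2.imwrite("pics/c5.png",cv2.resize(np.hstack(outs),None,fx=.53,fy=.53,interpolation=cv2.INTER_AREA))
E
```

```text
(no output)
```

View pics/c5.png

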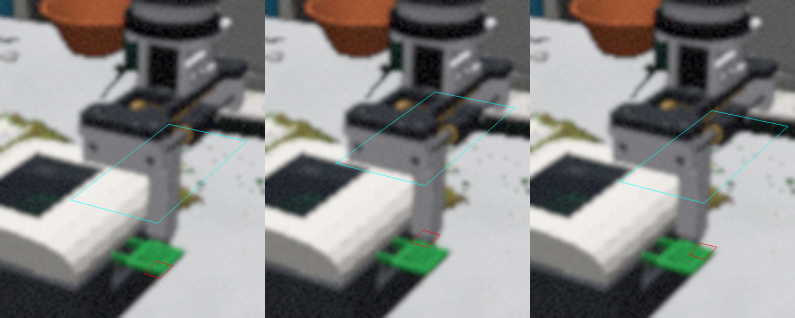

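Panel 2, with the tip about 31 mm higher than reported, fits both the finger end and the body outline. The top view confirms the lateral position. I'll go on down in small steps until there is contact.

```bash
python3 -m inch '[{"gripper":0,"dx":0,"dy":0,"dz":-0.004,"wx":0,"wy":0,"wz":0},{"gripper":0,"dx":0,"dy":0,"dz":-0.008,"wx":0,"wy":0,"wz":0},{"gripper":0,"dx":0,"dy":0,"dz":-0.011,"wx":0,"wy":0,"wz":0},{"gripper":0,"dx":0,"dy":0,"dz":-0.013,"wx":0,"wy":0,"wz":0},{"gripper":0,"dx":0,"dy":0,"dz":-0.014,"wx":0,"wy":0,"wz":0}]'
python3 -m inch '[{"gripper":0,"dx":0,"dy":0,"dz":-0.001,"wx":0,"wy":0,"wz":0},{"gripper":0,"dx":0,"dy":0,"dz":-0.002,"wx":0,"wy":0,"wz":0},{"gripper":0,"dx":0,"dy":0,"dz":-0.003,"wx":0,"wy":0,"wz":0},{"gripper":0,"dx":0,"dy":0,"dz":-0.004,"wx":0,"wy":0,"wz":0},{"gripper":0,"dx":0,"dy":0,"dz":-0.005,"wx":0,"wy":0,"wz":0}]'
```

```text
clock: 3.27
eef_pos: [463.3, 77.4, 47.6]
eef_rot: [-3.142, -0.001, 3.048]
wrist_force: [-0.6, -0.2, 0.5]
finger_gap: 0.3
finger_force: 0.0
clock: 3.68
eef_pos: [463.5, 77.4, 43.1]
eef_rot: [3.142, 0.0, 3.048]
wrist_force: [-1.3, -0.3, 1.7]
finger_gap: 0.3
finger_force: 1.0
```

```bash
python3 -m inch '[{"gripper":0,"dx":0,"dy":0,"dz":-0.001,"wx":0,"wy":0,"wz":0},{"gripper":0,"dx":0,"dy":0,"dz":-0.002,"wx":0,"wy":0,"wz":0},{"gripper":0,"dx":0,"dy":0,"dz":-0.003,"wx":0,"wy":0,"wz":0},{"gripper":0,"dx":0,"dy":0,"dz":-0.004,"wx":0,"wy":0,"wz":0},{"gripper":0,"dx":0,"dy":0,"dz":-0.005,"wx":0,"wy":0,"wz":0}]'
```

```text
clock: 4.1
eef_pos: [463.7, 77.4, 38.1]
eef_rot: [3.142, 0.0, 3.048]
wrist_force: [-1.2, 0.8, 4.1]
finger_gap: 0.2
finger_force: 1.7
```

```bash
python3 -m inch '[{"gripper":0,"dx":0,"dy":0,"dz":-0.001,"wx":0,"wy":0,"wz":0},{"gripper":0,"dx":0,"dy":0,"dz":-0.002,"wx":0,"wy":0,"wz":0},{"gripper":0,"dx":0,"dy":0,"dz":-0.003,"wx":0,"wy":0,"wz":0},{"gripper":0,"dx":0,"dy":0,"dz":-0.004,"wx":0,"wy":0,"wz":0},{"gripper":0,"dx":0,"dy":0,"dz":-0.004,"wx":0,"wy":0,"wz":0}]'
python3 - <<'E'
from h import *
crop("side",180,110,340,230,5,"pics/c6.png")
E
```

```text
clock: 4.52
eef_pos: [463.9, 77.4, 34.1]
eef_rot: [3.141, 0.001, 3.048]
wrist_force: [2.0, -1.1, 5.5]
finger_gap: 0.4
finger_force: 2.1
```

View pics/c6.png

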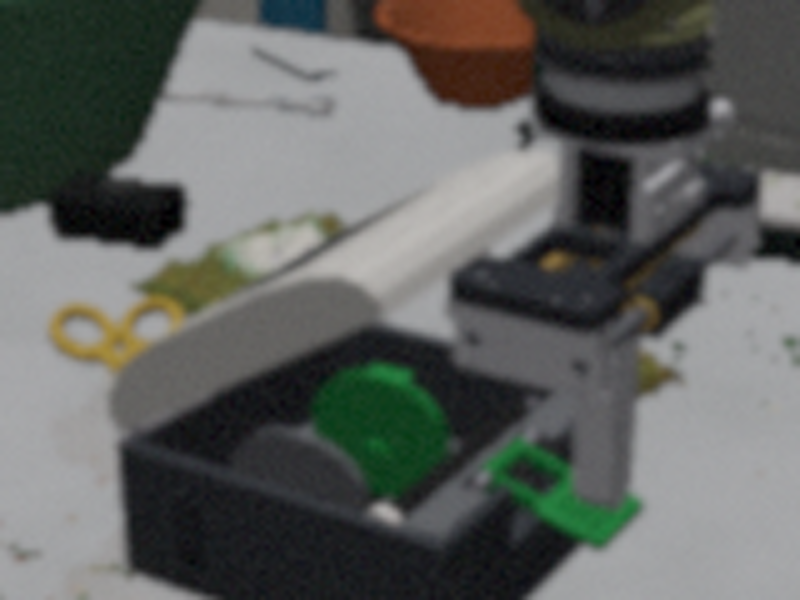

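The cover has sprung up. The finger sits on the pressed pad at (605,500). The green guide at (380,430) and the grey fixed guide at (300,465) are now visible. Contact confirms that the true tip height is the reported height plus about 30 mm. I'll back off, rise, and line up beside the catch.

```bash
python3 -m inch '[{"gripper":0,"dx":-0.01,"dy":0,"dz":0.02,"wx":0,"wy":0,"wz":0},{"gripper":0,"dx":-0.025,"dy":0,"dz":0.045,"wx":0,"wy":0,"wz":0},{"gripper":0,"dx":-0.03,"dy":0.01,"dz":0.07,"wx":0,"wy":0,"wz":0},{"gripper":0,"dx":-0.03,"dy":0.02,"dz":0.095,"wx":0,"wy":0,"wz":0},{"gripper":0,"dx":-0.03,"dy":0.03,"dz":0.112,"wx":0,"wy":0,"wz":0}]'
python3 -m inch '[{"gripper":0,"dx":0.015,"dy":0,"dz":0,"wx":0,"wy":0,"wz":0},{"gripper":0,"dx":0.03,"dy":0,"dz":0,"wx":0,"wy":0,"wz":0},{"gripper":0,"dx":0.045,"dy":0,"dz":0,"wx":0,"wy":0,"wz":0},{"gripper":0,"dx":0.06,"dy":0,"dz":0,"wx":0,"wy":0,"wz":0},{"gripper":0,"dx":0.078,"dy":0,"dz":0,"wx":0,"wy":0,"wz":0}]'
python3 - <<'E'
import numpy as np
for th in np.arange(.7,1.6,.1):
  f=th-.011;px=86-178*np.cos(f)-9;py=35;print(round(th,2),(588.8+.9957*px+.0929*py).round(1),(65.5-.0929*px+.9957*py).round(1),(82+178*np.sin(f)-18-30).round(1))
E
```

```text
clock: 4.98
eef_pos: [433.3, 107.8, 148.0]
eef_rot: [3.141, 0.001, 3.048]
wrist_force: [-0.1, -0.4, 0.0]
finger_gap: 0.7
finger_force: 0.0
clock: 5.4
eef_pos: [511.5, 107.4, 145.5]
eef_rot: [-3.141, -0.002, 3.048]
wrist_force: [0.2, -0.2, -0.3]
finger_gap: 0.7
finger_force: 0.0
0.7 531.9 106.0 147.2
0.8 543.8 104.8 160.3
0.9 557.0 103.6 172.2
1.0 571.3 102.3 182.7
1.1 586.6 100.9 191.7
1.2 602.7 99.4 199.2
1.3 619.4 97.8 205.0
1.4 636.7 96.2 209.1
1.5 654.2 94.5 211.4
```

```bash
python3 -m inch '[{"gripper":0,"dx":0.004,"dy":0,"dz":0,"wx":0,"wy":0,"wz":0},{"gripper":0,"dx":0.009,"dy":0,"dz":0.001,"wx":0,"wy":0,"wz":0},{"gripper":0,"dx":0.014,"dy":-0.001,"dz":0.001,"wx":0,"wy":0,"wz":0},{"gripper":0,"dx":0.018,"dy":-0.001,"dz":0.002,"wx":0,"wy":0,"wz":0},{"gripper":0,"dx":0.021,"dy":-0.001,"dz":0.003,"wx":0,"wy":0,"wz":0}]'
python3 -m inch '[{"gripper":0,"dx":0.004,"dy":0,"dz":0.004,"wx":0,"wy":0,"wz":0},{"gripper":0,"dx":0.008,"dy":-0.001,"dz":0.008,"wx":0,"wy":0,"wz":0},{"gripper":0,"dx":0.012,"dy":-0.001,"dz":0.012,"wx":0,"wy":0,"wz":0},{"gripper":0,"dx":0.018,"dy":-0.002,"dz":0.018,"wx":0,"wy":0,"wz":0},{"gripper":0,"dx":0.025,"dy":-0.002,"dz":0.024,"wx":0,"wy":0,"wz":0}]'
```

```text
clock: 5.82
eef_pos: [531.4, 106.3, 149.4]
eef_rot: [-3.141, -0.003, 3.048]
wrist_force: [-21.3, -3.4, 15.5]
finger_gap: 0.7
finger_force: 10.2
clock: 6.23
eef_pos: [557.4, 104.4, 173.7]
eef_rot: [-3.142, -0.0, 3.048]
wrist_force: [-0.7, -1.3, -0.2]
finger_gap: 0.3
finger_force: 0.4
```

```bash
python3 - <<'E'
from h import *
s=manip.read_state();print(s["wrist_force"],s["eef_pos"])
a=cv2.resize(manip.camera("side")[70:230,200:330],None,fx=3,fy=3,interpolation=cv2.INTER_CUBIC)
b=cv2.resize(manip.camera("top")[110:270,190:320],None,fx=3,fy=3,interpolation=cv2.INTER_CUBIC)
cv2.imwrite("pics/c7.png",np.hstack([a,b]))
E
```

```text
[-0.70200611 -1.28334825 -0.16367743] [557.44518295 104.35715225 173.69307529]
```

View pics/c7.png

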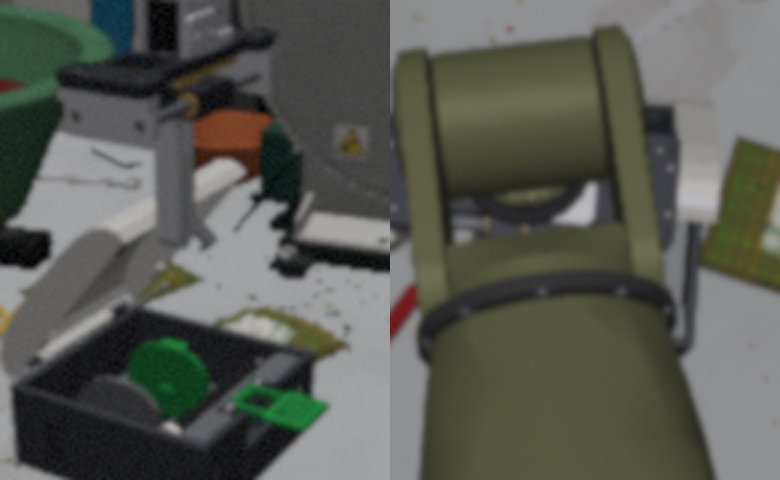

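The finger is in front of the edge at (175,240), clear of the catch at (205,235), and the tab has sprung back. I'll follow the circle.

```bash
python3 -m inch '[{"gripper":0,"dx":0.006,"dy":-0.001,"dz":0.004,"wx":0,"wy":0,"wz":0},{"gripper":0,"dx":0.0115,"dy":-0.001,"dz":0.008,"wx":0,"wy":0,"wz":0},{"gripper":0,"dx":0.0175,"dy":-0.002,"dz":0.012,"wx":0,"wy":0,"wz":0},{"gripper":0,"dx":0.0235,"dy":-0.003,"dz":0.015,"wx":0,"wy":0,"wz":0},{"gripper":0,"dx":0.0295,"dy":-0.0035,"dz":0.018,"wx":0,"wy":0,"wz":0}]'
python3 -m inch '[{"gripper":0,"dx":0.0065,"dy":-0.001,"dz":0.003,"wx":0,"wy":0,"wz":0},{"gripper":0,"dx":0.013,"dy":-0.001,"dz":0.006,"wx":0,"wy":0,"wz":0},{"gripper":0,"dx":0.0195,"dy":-0.002,"dz":0.009,"wx":0,"wy":0,"wz":0},{"gripper":0,"dx":0.026,"dy":-0.0025,"dz":0.011,"wx":0,"wy":0,"wz":0},{"gripper":0,"dx":0.033,"dy":-0.003,"dz":0.013,"wx":0,"wy":0,"wz":0}]'
python3 -m inch '[{"gripper":0,"dx":0.007,"dy":-0.001,"dz":0.002,"wx":0,"wy":0,"wz":0},{"gripper":0,"dx":0.014,"dy":-0.001,"dz":0.003,"wx":0,"wy":0,"wz":0},{"gripper":0,"dx":0.021,"dy":-0.002,"dz":0.005,"wx":0,"wy":0,"wz":0},{"gripper":0,"dx":0.028,"dy":-0.0025,"dz":0.006,"wx":0,"wy":0,"wz":0},{"gripper":0,"dx":0.034,"dy":-0.003,"dz":0.006,"wx":0,"wy":0,"wz":0}]'
python3 - <<'E'
from cell import manip;import numpy as np
print(np.array(manip.read_state()["joints"]).round(2))
E
```

```text
clock: 6.75
eef_pos: [587.7, 100.7, 191.4]
eef_rot: [3.142, 0.0, 3.048]
wrist_force: [-1.3, -1.0, 0.0]
finger_gap: 0.1
finger_force: 0.4
clock: 7.17
eef_pos: [620.7, 97.8, 204.2]
eef_rot: [-3.142, -0.0, 3.048]
wrist_force: [-0.2, -0.1, -0.2]
finger_gap: 0.3
finger_force: 0.2
clock: 7.58
eef_pos: [654.8, 94.8, 210.2]
eef_rot: [-3.142, 0.0, 3.048]
wrist_force: [0.0, 0.3, 1.1]
finger_gap: 0.5
finger_force: 0.0
[ 0.09  0.54  1.11 -0.    1.49 -1.39]
```

```bash
python3 -m inch '[{"gripper":0,"dx":0.006,"dy":0,"dz":0,"wx":0,"wy":0,"wz":0},{"gripper":0,"dx":0.012,"dy":-0.001,"dz":0,"wx":0,"wy":0,"wz":0},{"gripper":0,"dx":0.015,"dy":-0.001,"dz":0,"wx":0,"wy":0,"wz":0},{"gripper":0,"dx":0.015,"dy":-0.001,"dz":0,"wx":0,"wy":0,"wz":0},{"gripper":0,"dx":0.015,"dy":-0.001,"dz":0,"wx":0,"wy":0,"wz":0}]'
python3 -m inch '[{"gripper":0,"dx":-0.03,"dy":0,"dz":0,"wx":0,"wy":0,"wz":0},{"gripper":0,"dx":-0.06,"dy":0,"dz":0,"wx":0,"wy":0,"wz":0},{"gripper":0,"dx":-0.1,"dy":0,"dz":0,"wx":0,"wy":0,"wz":0},{"gripper":0,"dx":-0.14,"dy":0,"dz":0,"wx":0,"wy":0,"wz":0},{"gripper":0,"dx":-0.18,"dy":0,"dz":0,"wx":0,"wy":0,"wz":0}]'
python3 -m inch '[{"gripper":0,"dx":-0.03,"dy":0,"dz":0,"wx":0,"wy":0,"wz":0},{"gripper":0,"dx":-0.06,"dy":0,"dz":0,"wx":0,"wy":0,"wz":0},{"gripper":0,"dx":-0.09,"dy":0,"dz":0,"wx":0,"wy":0,"wz":0},{"gripper":0,"dx":-0.09,"dy":0,"dz":0,"wx":0,"wy":0,"wz":0},{"gripper":0,"dx":-0.09,"dy":0,"dz":0,"wx":0,"wy":0,"wz":0}]'
python3 - <<'E'
from h import *
im=manip.camera("side");tp=manip.camera("top")
a=cv2.resize(im[70:230,190:320],None,fx=3,fy=3,interpolation=cv2.INTER_CUBIC)
b=cv2.resize(tp[110:270,190:320],None,fx=3,fy=3,interpolation=cv2.INTER_CUBIC)
cv2.imwrite("pics/c8.png",np.hstack([a,b]))
E
```

```text
clock: 8.0
eef_pos: [669.0, 93.9, 209.8]
eef_rot: [-3.142, -0.0, 3.048]
wrist_force: [-0.5, -0.1, -0.0]
finger_gap: 0.6
finger_force: 0.0
clock: 8.42
eef_pos: [486.8, 93.8, 209.8]
eef_rot: [3.142, 0.0, 3.048]
wrist_force: [0.8, -0.4, 2.2]
finger_gap: 0.2
finger_force: 0.0
clock: 8.83
eef_pos: [398.4, 94.0, 210.9]
eef_rot: [3.141, 0.002, 3.048]
wrist_force: [1.1, 0.4, 0.6]
finger_gap: 0.3
finger_force: 0.0
```

View pics/c8.png

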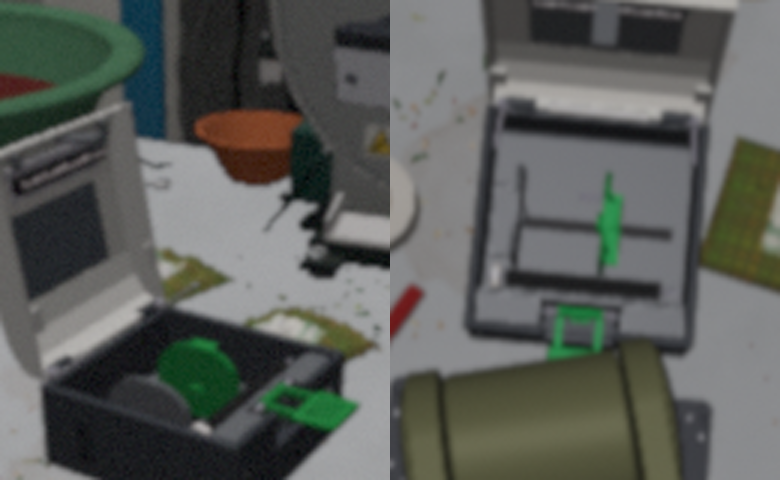

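The cover stands fully open. In the top half the green guide's inner face is at (601,225), spanning rows 172–278, and the fixed guide is at (520,215). There is clear space between them.

```bash
python3 - <<'E'
from h import *
f=lambda u,v,z:ray("top",((u-390)/3+189.7,v/3+109.7),z)
yaw=-.093;R=np.array([[np.cos(yaw),-np.sin(yaw)],[np.sin(yaw),np.cos(yaw)]]);o=np.array([588.8,65.5])
for n,u,v in(("guide",600,215),("rear",606,172),("front",602,278),("fixed",523,215),("rimL",487,215),("rimR",700,215)):
  p=f(u,v,85)[:2];print(n,p.round(1),(R.T@(p-o)).round(1))
for q in((0,20),(0,-70),(5,15)):print(q,o+R@q)
E
```

```text
guide [589.8  55.4] [  2. -10.]
rear [624.3  50.2] [ 36.8 -12. ]
front [539.9  54.6] [-47.6 -15.4]
fixed [590.4 115.5] [-3. 50.]
rimL [590.7 143.6] [-5.3 77.9]
rimR [589.1 -23. ] [  8.5 -88.1]
(0, 20) [590.65731997  85.41357232]
(0, -70) [582.29938011  -4.19750312]
(5, 15) [595.17138306  79.97084925]
```

```bash
python3 -m inch '[{"gripper":0,"dx":0.038,"dy":-0.002,"dz":0,"wx":0,"wy":0,"wz":0},{"gripper":0,"dx":0.077,"dy":-0.004,"dz":0,"wx":0,"wy":0,"wz":0},{"gripper":0,"dx":0.115,"dy":-0.006,"dz":0,"wx":0,"wy":0,"wz":0},{"gripper":0,"dx":0.155,"dy":-0.008,"dz":0,"wx":0,"wy":0,"wz":0},{"gripper":0,"dx":0.192,"dy":-0.009,"dz":0,"wx":0,"wy":0,"wz":0}]'
python3 -m inch '[{"gripper":0,"dx":0,"dy":0,"dz":-0.02,"wx":0,"wy":0,"wz":0},{"gripper":0,"dx":0,"dy":0,"dz":-0.05,"wx":0,"wy":0,"wz":0},{"gripper":0,"dx":0,"dy":0,"dz":-0.08,"wx":0,"wy":0,"wz":0},{"gripper":0,"dx":0,"dy":0,"dz":-0.11,"wx":0,"wy":0,"wz":0},{"gripper":0,"dx":0,"dy":0,"dz":-0.13,"wx":0,"wy":0,"wz":0}]'
python3 -m inch '[{"gripper":0,"dx":0,"dy":0,"dz":-0.01,"wx":0,"wy":0,"wz":0},{"gripper":0,"dx":0,"dy":0,"dz":-0.02,"wx":0,"wy":0,"wz":0},{"gripper":0,"dx":0,"dy":0,"dz":-0.03,"wx":0,"wy":0,"wz":0},{"gripper":0,"dx":0,"dy":0,"dz":-0.04,"wx":0,"wy":0,"wz":0},{"gripper":0,"dx":0,"dy":0,"dz":-0.046,"wx":0,"wy":0,"wz":0}]'
```

```text
clock: 9.35
eef_pos: [593.6, 84.4, 208.9]
eef_rot: [-3.141, -0.001, 3.047]
wrist_force: [0.1, -0.1, 0.9]
finger_gap: 0.4
finger_force: 0.0
clock: 9.77
eef_pos: [590.5, 84.6, 76.1]
eef_rot: [-3.141, -0.004, 3.048]
wrist_force: [-0.4, 0.5, -0.7]
finger_gap: 0.6
finger_force: 0.0
clock: 10.18
eef_pos: [591.2, 84.9, 33.3]
eef_rot: [-3.142, 0.0, 3.048]
wrist_force: [-0.0, 0.2, -0.4]
finger_gap: 0.4
finger_force: 0.0
```

```bash
python3 -m inch '[{"gripper":0,"dx":-0.001,"dy":-0.007,"dz":0,"wx":0,"wy":0,"wz":0},{"gripper":0,"dx":-0.0015,"dy":-0.014,"dz":0,"wx":0,"wy":0,"wz":0},{"gripper":0,"dx":-0.002,"dy":-0.02,"dz":0,"wx":0,"wy":0,"wz":0},{"gripper":0,"dx":-0.0025,"dy":-0.026,"dz":0,"wx":0,"wy":0,"wz":0},{"gripper":0,"dx":-0.003,"dy":-0.032,"dz":0,"wx":0,"wy":0,"wz":0}]'
python3 -m inch '[{"gripper":0,"dx":-0.0005,"dy":-0.006,"dz":0,"wx":0,"wy":0,"wz":0},{"gripper":0,"dx":-0.001,"dy":-0.013,"dz":0,"wx":0,"wy":0,"wz":0},{"gripper":0,"dx":-0.002,"dy":-0.02,"dz":0,"wx":0,"wy":0,"wz":0},{"gripper":0,"dx":-0.0025,"dy":-0.027,"dz":0,"wx":0,"wy":0,"wz":0},{"gripper":0,"dx":-0.003,"dy":-0.034,"dz":0,"wx":0,"wy":0,"wz":0}]'
```

```text
clock: 10.6
eef_pos: [588.2, 52.2, 34.7]
eef_rot: [3.141, 0.001, 3.048]
wrist_force: [-0.4, 2.6, 1.7]
finger_gap: 0.7
finger_force: 0.9
clock: 11.02
eef_pos: [584.9, 18.1, 34.1]
eef_rot: [-3.142, -0.0, 3.048]
wrist_force: [-0.8, 2.2, 0.4]
finger_gap: 0.3
finger_force: 0.9
```

```bash
python3 -m inch '[{"gripper":0,"dx":0,"dy":-0.001,"dz":0,"wx":0,"wy":0,"wz":0},{"gripper":0,"dx":0,"dy":-0.002,"dz":0,"wx":0,"wy":0,"wz":0},{"gripper":0,"dx":0,"dy":-0.003,"dz":0,"wx":0,"wy":0,"wz":0},{"gripper":0,"dx":-0.0005,"dy":-0.004,"dz":0,"wx":0,"wy":0,"wz":0},{"gripper":0,"dx":-0.0005,"dy":-0.005,"dz":0,"wx":0,"wy":0,"wz":0}]'
python3 -m inch '[{"gripper":0,"dx":0,"dy":-0.0005,"dz":0,"wx":0,"wy":0,"wz":0},{"gripper":0,"dx":0,"dy":-0.001,"dz":0,"wx":0,"wy":0,"wz":0},{"gripper":0,"dx":0,"dy":-0.0015,"dz":0,"wx":0,"wy":0,"wz":0},{"gripper":0,"dx":0,"dy":-0.002,"dz":0,"wx":0,"wy":0,"wz":0},{"gripper":0,"dx":0,"dy":-0.002,"dz":0,"wx":0,"wy":0,"wz":0}]'
```

```text
clock: 11.43
eef_pos: [584.7, 14.7, 34.0]
eef_rot: [3.14, 0.0, 3.048]
wrist_force: [1.4, 10.8, 0.3]
finger_gap: 0.6
finger_force: 6.0
clock: 11.85
eef_pos: [584.7, 14.6, 34.0]
eef_rot: [3.138, 0.0, 3.049]
wrist_force: [2.3, 17.9, -0.3]
finger_gap: 0.5
finger_force: 9.3
```

The guide has reached a firm stop. I'll back off, lift out and check.

```bash
python3 -m inch '[{"gripper":0,"dx":0,"dy":0.006,"dz":0,"wx":0,"wy":0,"wz":0},{"gripper":0,"dx":0,"dy":0.014,"dz":0,"wx":0,"wy":0,"wz":0},{"gripper":0,"dx":0,"dy":0.02,"dz":0.02,"wx":0,"wy":0,"wz":0},{"gripper":0,"dx":0,"dy":0.02,"dz":0.055,"wx":0,"wy":0,"wz":0},{"gripper":0,"dx":0,"dy":0.02,"dz":0.095,"wx":0,"wy":0,"wz":0}]'
python3 -m inch '[{"gripper":0,"dx":0,"dy":0,"dz":0.035,"wx":0,"wy":0,"wz":0},{"gripper":0,"dx":-0.03,"dy":0,"dz":0.06,"wx":0,"wy":0,"wz":0},{"gripper":0,"dx":-0.07,"dy":0,"dz":0.06,"wx":0,"wy":0,"wz":0},{"gripper":0,"dx":-0.11,"dy":0,"dz":0.06,"wx":0,"wy":0,"wz":0},{"gripper":0,"dx":-0.15,"dy":0,"dz":0.06,"wx":0,"wy":0,"wz":0}]'
python3 -m inch '[{"gripper":0,"dx":-0.03,"dy":0,"dz":0,"wx":0,"wy":0,"wz":0},{"gripper":0,"dx":-0.04,"dy":0,"dz":0,"wx":0,"wy":0,"wz":0},{"gripper":0,"dx":-0.04,"dy":0,"dz":0,"wx":0,"wy":0,"wz":0},{"gripper":0,"dx":-0.04,"dy":0,"dz":0,"wx":0,"wy":0,"wz":0},{"gripper":0,"dx":-0.04,"dy":0,"dz":0,"wx":0,"wy":0,"wz":0}]'
python3 - <<'E'
from h import *
im=manip.camera("side");tp=manip.camera("top")
a=cv2.resize(im[70:230,190:320],None,fx=3,fy=3,interpolation=cv2.INTER_CUBIC)
b=cv2.resize(tp[110:270,190:320],None,fx=3,fy=3,interpolation=cv2.INTER_CUBIC)
cv2.imwrite("pics/c9.png",np.hstack([a,b]))
g=tp[165:200,215:300].astype(int);m=(g[...,1]-np.maximum(g[...,0],g[...,2]))>40
v,u=np.nonzero(m);print("green cols",u.min()+215,u.max()+215,np.median(u)+215,len(u))
p=ray("top",(np.percentile(u,10)+215,v.mean()+165),85);print(p)
# open cover: same patch as before, printed by mean difference
old=cv2.imread("pics/c8.png");d=np.abs(b[:100].astype(int)-old[:100,390:]).mean();d2=np.abs(a[100:280,:160].astype(int)-old[100:280,:160]).mean();print("cover diff",d,d2)
print("tab diff",np.abs(a[375:430,260:360].astype(int)-old[375:430,260:360]).mean())
E
```

```text
clock: 12.27
eef_pos: [583.3, 32.4, 128.6]
eef_rot: [-3.141, -0.004, 3.049]
wrist_force: [0.4, -0.4, 0.7]
finger_gap: 0.2
finger_force: 0.0
clock: 12.68
eef_pos: [432.7, 32.0, 188.9]
eef_rot: [-3.141, 0.0, 3.048]
wrist_force: [1.0, -0.8, 1.0]
finger_gap: 0.6
finger_force: 0.0
clock: 13.1
eef_pos: [395.6, 31.9, 189.1]
eef_rot: [-3.141, 0.0, 3.048]
wrist_force: [0.3, -0.5, -0.0]
finger_gap: 0.5
finger_force: 0.0
green cols 281 288 284.0 128
[576.63212579   3.30243814  85.        ]
cover diff 0.48835897435897435 1.7183333333333333
tab diff 2.016121212121212
```

The viewing allowance is used up, so I'll check the guide's travel numerically, using the same method on the before and after pictures.

```bash
python3 - <<'E'
from h import *
yaw=-.093;R=np.array([[np.cos(yaw),-np.sin(yaw)],[np.sin(yaw),np.cos(yaw)]]);o=np.array([588.8,65.5])
for n,off in(("c8",390),("c9",390)):
  g=cv2.imread(f"pics/{n}.png")[:290,off:].astype(int);m=(g[...,1]-np.maximum(g[...,0],g[...,2]))>30
  v,u=np.nonzero(m)
  for a,b in((195,220),(220,245),(245,265)):
    s=(v>=a)&(v<b)
    l=np.mean([u[v==r].min() for r in range(a,b) if (v==r).any()]);rr=np.mean([u[v==r].max() for r in range(a,b) if (v==r).any()])
    out=[(R.T@(ray("top",(c/3+189.7,(a+b)/6+109.7),80)[:2]-o))[1].round(1) for c in(l,rr)]
    print(n,a,out)
E
```

```text
c8 195 [np.float64(-11.5), np.float64(-25.4)]
c8 220 [np.float64(-10.4), np.float64(-25.7)]
c8 245 [np.float64(-13.8), np.float64(-25.4)]
c9 195 [np.float64(-63.1), np.float64(-74.8)]
c9 220 [np.float64(-60.0), np.float64(-76.6)]
c9 245 [np.float64(-63.3), np.float64(-74.7)]
```

The guide travelled about 50 mm and stalled rigidly at 18 N against its end stop. The cover and tab look unchanged, so I'm handing in.

```bash
python3 -c "
from cell import manip
print(manip.sign_off())"
```

```text
the job is handed in; nothing more can be done
None
```

I handed the job in at about 13 s; the hand-in gave no verdict. The tab was pressed and has sprung back, the cover is fully open, and the roll guide was pushed about 50 mm to a hard stop I took for its track end. I never went near the roll, pouch or marker.

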